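Flip the drying marker on the bowl box

TASK

The rough-turned bowls still have to dry. At the box that holds the round bowls, push the marker plate on its rim up and right over its pivot with the fingers, until it lies flat over the box with its ringed face up. Only push the plate, never pinch it, and do not slam it; leave the marker of the box with the square blanks as it is, leave everything else where it stands, and finish clear.

Things in the scene. Friction and masses are not known exactly. Their poses are not given: they have to be found in the camera images.
- bowl_box: open plywood box fixed to the bench, 180 (x) x 200 (y) x 85 mm high, walls and floor 9 mm, with two round rough-turned bowls (84 mm across, 46 mm high) in it. Origin: centre of its underside. The marker sits on the middle of its -x rim; its +x points from that rim across the box, and to the robot's left, give or take 13 degrees; z up. The two boxes may change places
- spindle_box: the same kind of box with the same kind of marker, but holding three square blanks (32 x 150 x 32 mm) side by side. Origin and axes as for bowl_box. Its marker must stay as it is
- bowl_pivot (a point): middle of the marker's pivot axis, fixed to bowl_box and with its axes; the pivot lies along y, 109.5 mm above the bench, over the box's -x rim (85.5 mm from the box's centre). Below it on the rim: a wooden rest block, 36 mm (x) x 86 mm (y), top at 105 mm; at y = -31.5 and +31.5 mm two 3 mm steel ears, 119 mm high, hold the pin
- bowl_marker (a joint): angle of the bowl box's marker, rad: 0 = level, pointing out of the box to the robot's right (box's -x), bar-marked face up, only the bench below; pi/2 = upright; pi = level, pointing across the box (its +x), ring-marked face up; stops at 0 and pi. Starts at 0 to 0.25. The pivot is a little stiff (0.05 N m, about 1 N at the free edge): the plate stays where it is left
- bowl_edge (a point): middle of the free edge of the bowl box's marker, 82 mm from the pivot, on the plate's mid-plane. The marker is a light wooden plate, 8 mm thick (4 mm either side of the pivot axis), 56 mm wide, corners rounded (15 mm) at the free edge. Axes: -x from pivot to free edge, y along the pivot, z out of the bar-marked face
- bowl_mid (a point): centre of the inlaid marks of the same plate, 43 mm from the pivot axis, on its mid-plane, axes as for bowl_edge: a straight dark wood bar on one face, a dark wood ring 42 mm across on the other
- spindle_marker (a joint): angle of the spindle box's marker, same meaning; starts between 0 and 0.25 and must stay
- spindle_edge (a point): middle of the free edge of the spindle box's marker, as for bowl_edge
- bowl0: one of the two loose wooden bowls lying in bowl_box; origin: centre of its underside
- bowl1: the other loose bowl in bowl_box
- blank0: loose square blank in spindle_box, 32 x 150 x 32 mm; origin: centre of its underside
- blank1: loose square blank in spindle_box
- blank2: loose square blank in spindle_box
- wax_tin: loose closed metal jar, 70 mm across, 45 mm high, standing on the bench to the right of the boxes, seen from the robot; origin: centre of its underside
- mallet: loose turned wooden mallet standing on its head, 84 mm across, 218 mm high, to the left of the boxes; origin: centre of its underside
- gouge: loose turning gouge lying along y beyond the boxes, 392 mm long, 32 mm thick; origin: on the bench under the front end of its handle

How it is judged:
At the end, for the whole second after the job is handed in: The bowl box's marker lies flat over the box, ringed face up, within 8 degrees of its stop (joint above 3.0 rad) and at rest; the free edge of the other marker has moved less than 20 mm; the bowls, blanks, wax tin, mallet and gouge are within 30 mm of where they were (value of joint bowl_marker above 3 rad and velocity of joint bowl_marker below 0.1 rad/s and distance of spindle_edge from where it was at the start of the episode below 0.02 m and distance of each of bowl0, bowl1, blank0, blank1, blank2, wax_tin, mallet, gouge from where it was at the start of the episode below 0.03 m); the robot touches nothing.
It fails at once if the bowl box's marker is pinched between the fingers (contact force between the fingers and bowl_marker above 0.5 N and z of the grasp point in the frame of bowl_mid between -0.005 and 0.005 m and x of the grasp point in the frame of bowl_mid between -0.042 and 0.043 m and y of the grasp point in the frame of bowl_mid between -0.029 and 0.029 m).
It fails at once if the bowl box's marker is pushed with the arm or the gripper's body instead of the fingers (contact force between the arm and bowl_marker above 3 N).
It fails at once if the bowl box's marker is slammed over (faster than 8 rad/s) (velocity of joint bowl_marker above 8 rad/s).
It fails at once if the other box's marker is moved (free edge by over 20 mm) (distance of spindle_edge from where it was at the start of the episode above 0.02 m).
It fails at once if a bowl, a blank, the wax tin, the mallet or the gouge is lifted, knocked over or shifted by over 30 mm (distance of any of bowl0, bowl1, blank0, blank1, blank2, wax_tin, mallet, gouge from where it was at the start of the episode above 0.03 m or angle between mallet's own z axis and vertical above 0.5 rad).
It also fails if it takes over 54 s, if anything falls off the work surface, if the arm or the gripper's body presses on something with over 40 N, if the wrist force passes 120 N, or if a joint passes its speed limit or range.

ROBOT

A 6-joint arm with a two-finger parallel gripper is mounted at the origin on the work surface. World frame = base frame: x ahead of the robot, y to its left, z up, the work surface at z = 0. Lengths are in m, angles in rad, forces in N, time in s.
With the tool pointing down it reaches from about 0.275 to 0.875 m from the base axis. Payload 12.5 kg.
Tool frame: the origin (TCP) lies at the very end of the fingers, on their centre line; the grasp point (between the pads) lies 19 mm behind it (r.tcp_to_grasp is the distance from the TCP to the grasp point, in m); z points along the fingers, y is the line along which they close (so a half turn about z gives the same grasp; the last joint's range is limited). The gripper opens to 85 mm and grips with 20 to 120 N. Pads are 22 mm wide; open, the fingers measure 114 mm over their backs; the gripper's body (76 mm by 85 mm) begins 54 mm behind the grasp point. The pads swing forward as they close: fully open they stand 13 mm farther back than shut.
Start: joints at [-0.085, 0.351, 1.652, -0, 1.139, -0.085], TCP at [0.55, 0, 0.231] pointing down, gripper open.
Joint ranges: [-2.75, 2.75], [-0.79, 2.1], [0.01, 2.65], [-1.57, 4.71], [0.07, 3.14], [-2.87, 2.87]. Speed limits (rad/s): [2.22, 2.22, 2.79, 3.14, 3.14, 3.14].

INTERFACE

Orientations are given as a unit quaternion [x, y, z, w].
In Python, from bench import sense, cams, finish_job, r gives the robot as it stands.
- The arm moves only by the tool step_arm, never from a script. Its arguments are lists of equal length, an entry for each row: "delta_rot": the turn, a rotation vector about the tool's x, y, z in units of 180 degrees (1.0 is 180 degrees), a list of three; "offset": the shift along the tool's x, y, z in units of 500 mm (1.0 is 500 mm), a list of three; "claw": the opening, from -1 (shut) to 1 (fully open). In form: {"delta_rot": [[rx, ry, rz], ...], "offset": [[x, y, z], ...], "claw": [claw, ...]}. A call has 1 to 20 rows; each row is the pose to reach, as a shift and turn from the pose commanded when the call began, along the tool's axes at that moment, turning the shorter way round; what a row does not reach only later rows make up. A row lasts 1/8 s, in which the tool goes at most 62.5 mm and 10.7 degrees, less where a joint would pass 70% of its speed; a pose out of reach is approached as far as the arm can. A call with a number of a shift or a turn outside -1 to 1 is refused whole. A call with a gripper value outside its range is refused whole. The fingers move at their own pace and stop on an object; "newtons" is the grip in N (left out, the last holds). Time passes only in rows, so rows that repeat a pose let the fingers close. It gives the time, the measured TCP pose, the force, the opening and the grip force at its end, in the units of the state.
- sense(): the state, without advancing time (a new reading comes with each control period).
- cams.read_camera(name): name is "scene" or "side" or "wrist"; returns the picture (480x640x3 uint8, red, green, blue); there is no depth.
- cams.camera_model(name): a dict with "intrinsics" (3x3 intrinsics, pixels), "rvec" (rotation vector, rad) and "tvec" (3), from world to camera coordinates, as OpenCV has them. Camera axes: x right, y down, z forward; pixel columns grow to the right and rows downward; lengths in m; the calibration is good to about 2 mm. A picture is of the moment at which its call begins: read the wrist's pose just before it. camera_model takes no time and is no camera call; for the wrist camera it gives the pose at the moment of the call.
- finish_job(): hands the job in; it is judged then, once.
The state is a dict: "t": time; "joint_positions": joint angles; "qd": joint speeds; "joint_efforts": joint torques, N m; "eef_pos": TCP position; "tool_rot": TCP orientation; "force": force on the tool from outside, world axes, zero at the start; "torque": the same for the moment, N m; "gripper_width": finger opening in m; "grip_force": force on a finger pad.
Only numpy, scipy, OpenCV 4.12 (cv2) and the standard library are available. Lean on these libraries where they do the work, as an engineer would, in place of code of your own. Each camera call takes 0.05 s, during which the arm holds its last target. There are 200 camera calls.

## Working session

There is one attempt and no reset: what is moved stays moved. The work goes in short steps, Python scripts to look and compute and a tool call to move; the robot and the scene stay as the last step left them, time stands still between calls to the robot, and variables do not carry over. Pictures are saved under pics/ and viewed, at most 10 in all, crops included, and the job is handed in when it is done.

Besides the shell and the picture viewer there is one more tool, called after ">>>" by a JSON object that holds its "api" and its "payload". step_arm: Moves the arm, as the interface text tells. Shifts and turns lie within -1 to 1; 1 stands for 500 mm of shift or 180 degrees of turn. Its arguments: {"type":"object","properties":{"delta_rot":{"type":"array","items":{"type":"array","items":{"type":"number"}}},"offset":{"type":"array","items":{"type":"array","items":{"type":"number"}}},"claw":{"type":"array","items":{"type":"number"}},"newtons":{"type":"number"}},"required":["delta_rot","offset","claw"]}

```bash
mkdir -p pics
python3 - <<'E'
from bench import sense,cams
import cv2
for n in("scene","side"):
    cv2.imwrite(f"pics/{n}0.png",cams.read_camera(n)[:,:,::-1]); m=cams.camera_model(n); print(n,m)
print(sense())
E
```

```text
scene {'intrinsics': array([[485.22531972,   0.        , 321.02870596],
       [  0.        , 485.22531972, 232.30478694],
       [  0.        ,   0.        ,   1.        ]]), 'rvec': array([ 1.41387601,  2.35764381, -0.69278054]), 'tvec': array([ 0.28177345, -0.42891029,  1.85933638])}
side {'intrinsics': array([[621.32892796,   0.        , 314.90291425],
       [  0.        , 621.32892796, 240.41070653],
       [  0.        ,   0.        ,   1.        ]]), 'rvec': array([ 2.17017393, -0.87078971,  0.41086239]), 'tvec': array([-0.41269266,  0.37760517,  1.41924971])}
{'t': 0.1, 'joint_positions': array([-8.45910293e-02,  3.51162985e-01,  1.65232420e+00, -1.19416020e-05,
        1.13904892e+00, -8.45832707e-02]), 'qd': array([-3.08279532e-03, -2.72118842e-04, -2.30601039e-03,  7.20935534e-05,
        2.42892159e-03,  3.55111559e-04]), 'joint_efforts': array([ 7.48983075e-04, -5.06837368e+01, -2.91875267e+01, -4.43532826e-05,
        2.64409253e-03,  5.99887670e-06]), 'eef_pos': array([5.49732891e-01, 5.02749310e-05, 2.30836497e-01]), 'tool_rot': array([ 7.07107677e-01,  7.07105728e-01, -3.08331792e-04, -3.57054571e-04]), 'force': array([ 0.563691  , -0.03645   ,  0.28472863]), 'torque': array([ 0.01432763, -0.03474133, -0.0146692 ]), 'grip_force': 0.0, 'gripper_width': 0.08544672184625773}
```

View pics/scene0.png

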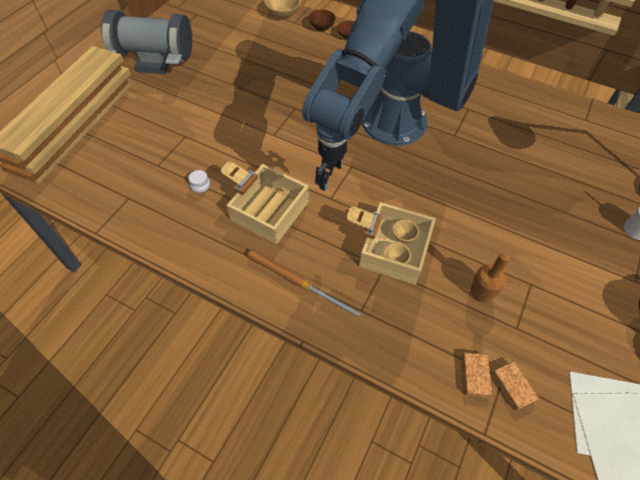

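View pics/side0.png

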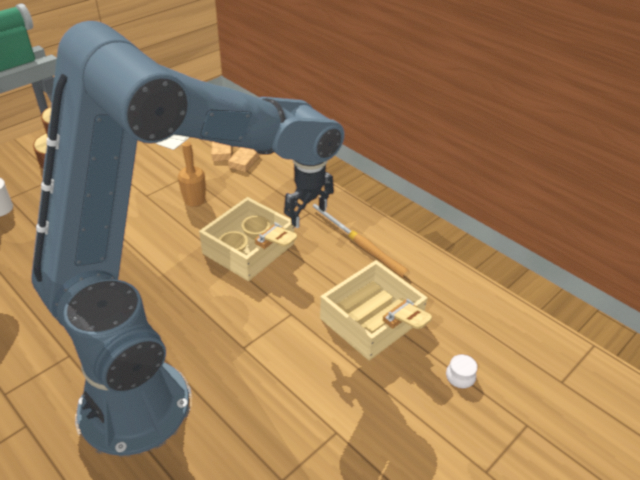

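The bowls are in the box at scene (398,243) and side (250,235), which is the left box. Its marker points right at scene (362,217). I'll zoom in on that box.

Run:
```python
import cv2,numpy as np
a=cv2.imread("pics/scene0.png")[190:300,330:450];b=cv2.imread("pics/side0.png")[190:290,190:310]
f=lambda i:cv2.resize(i,(400*1,int(400*i.shape[0]/i.shape[1])),interpolation=cv2.INTER_CUBIC)
A=f(a);B=f(b);B=cv2.copyMakeBorder(B,0,A.shape[0]-B.shape[0],0,0,0)
cv2.imwrite("pics/z.png",np.hstack([A,B]))
```

```text
(no output)
```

View pics/z.png

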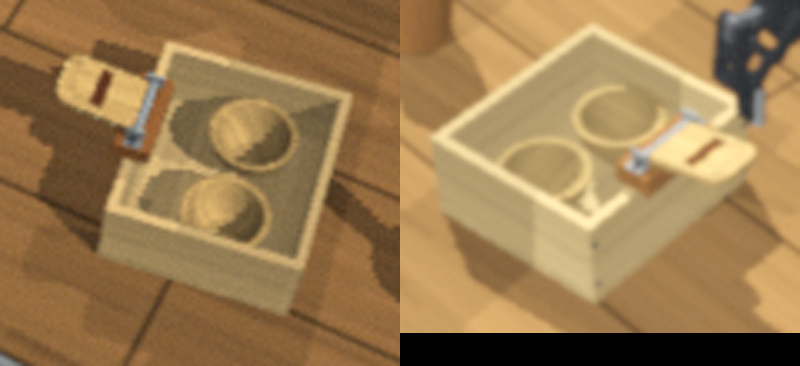

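The crops show the outer rim corners of the bowl box and the plate's bar face up. The scene crop has corners at (168,43), (352,95), (298,266) and (106,209), and the side crop has (192,25), (338,97), (195,228) and (33,137). The free edge is at scene (62,80) and side (353,165). I'll fit the box pose to these.

```bash
cat > h.py <<'E'
import numpy as np,cv2
from bench import cams
from scipy.optimize import least_squares
def proj(n,P):
    m=cams.camera_model(n);return cv2.projectPoints(np.float64(P).reshape(-1,3),m['rvec'],m['tvec'],m['intrinsics'],None)[0][:,0]
def world(p,B):
    c,s=np.cos(p[2]),np.sin(p[2]);B=np.float64(B).reshape(-1,3)
    return B@np.array([[c,s,0],[-s,c,0],[0,0,1]])+[p[0],p[1],0]
def edge(th): return [-.0855-.082*np.cos(th),0,.1095+.082*np.sin(th)]
E
python3 - <<'E'
from h import *
C=[[-.09,.1,.085],[.09,.1,.085],[.09,-.1,.085],[-.09,-.1,.085]]
sc=np.array([[168,43],[352,95],[298,266],[106,209],[62,80]])/3.3333+[330,190]
sd=np.array([[195,228],[33,137],[192,25],[338,97],[353,165]])/3.3333+[190,190]
def f(p):
    W=world(p,C+[edge(p[3])]);return np.r_[(proj("scene",W)-sc).ravel(),(proj("side",W)-sd).ravel()]
s=least_squares(f,[.6,.2,1.57,.1]);print(s.x,np.round(s.fun,1))
p=s.x
for n,b in dict(piv=[-.0855,0,.1095],edge=edge(p[3])).items(): print(n,world(p,b))
print("yaw dev deg",np.degrees(p[2])-90)
E
```

```text
[0.53253058 0.23135108 1.72990394 0.15312553] [-0.9 -0.6 -0.1 -0.8  2.4  1.4  0.2  0.9 -0.7 -0.7 -0.1 -0.1  0.1  0.1
 -0.3 -0.9  3.1  1.3 -2.   0.6]
piv [[0.54607696 0.14693103 0.1095    ]]
edge [[0.55891679 0.06691411 0.12200728]]
yaw dev deg 9.116194486448961
```

```bash
cat >> h.py <<'E'
from bench import sense
from scipy.spatial.transform import Rotation as R
p=np.array([.5325,.2314,1.7299]); PHI=np.radians(45)
ex=np.array([np.cos(p[2]),np.sin(p[2]),0]);ez=np.array([0,0,1.])
piv=world(p,[-.0855,0,.1095])[0]
tx=np.cos(PHI)*ex+np.sin(PHI)*ez; tz=np.sin(PHI)*ex-np.cos(PHI)*ez
Rt=np.c_[tx,np.cross(tz,tx),tz]
H=.011
def tip(th,sc=.017,R0=.065,push=0):
    "TCP when finger touches plate at th; edge on finger side, then tip on ring face"
    u=-np.cos(th)*ex+np.sin(th)*ez; n=-np.sin(th)*ex-np.cos(th)*ez
    if th<PHI: return piv+.082*u+.004*n+sc*tz-H*tx+push*-n
    hmin=min(n@(H*tx),n@(-H*tx))
    return piv+R0*u+(.004-hmin-push)*n
E
python3 - <<'E'
from h import *
s=sense();R0=R.from_quat(s['tool_rot']).as_matrix();e=s['eef_pos']
pre=tip(.15)-.06*tz-.018*tx
print(pre,tip(.15),"rot",R.from_matrix(R0.T@Rt).as_rotvec()/np.pi,"off",R0.T@(pre-e)/.5)
sb=proj("scene",[[.5,-.1,.085]]);print(sb)
E
```

```text
[0.5670525  0.01606586 0.12769834] [0.55831422 0.07052357 0.09799985] rot [ 0.01960553  0.24941558 -0.04812871] off [0.03201705 0.03483322 0.20624584]
[[308.87305266 186.8253697 ]]
```

>>> {"api": "step_arm", "payload": {"delta_rot": [[0.02,0.25,-0.048],[0.02,0.25,-0.048],[0.02,0.25,-0.048],[0.02,0.25,-0.048],[0.02,0.25,-0.048],[0.02,0.25,-0.048],[0.02,0.25,-0.048],[0.02,0.25,-0.048]], "offset": [[0.03,0,0],[0.03,0.01,0.03],[0.03,0.02,0.06],[0.032,0.035,0.1],[0.032,0.035,0.15],[0.032,0.035,0.206],[0.032,0.035,0.206],[0.032,0.035,0.206]], "claw": [-1,-1,-1,-1,-1,-1,-1,-1]}}

```text
t: 1.1
eef_pos: [0.5679, 0.0161, 0.1293]
tool_rot: [0.599, 0.703, 0.249, -0.292]
force: [0.9, 0.3, 1.5]
gripper_width: -0.0
grip_force: 0.0
```

Run:
```python
from h import *
s=sense();print(s['t'],s['eef_pos'],s['joint_positions'].round(2),s['gripper_width'],s['force'].round(1))
print("rot err deg",np.degrees(R.from_matrix(R.from_quat(s['tool_rot']).as_matrix().T@Rt).as_rotvec()))
a=cams.read_camera("side")[150:310,180:380,::-1];b=cams.read_camera("wrist")[:,:,::-1]
a=cv2.resize(a,(400,320),interpolation=cv2.INTER_CUBIC);b=cv2.resize(b,(400,300));b=cv2.copyMakeBorder(b,0,20,0,0,0)
cv2.imwrite("pics/pre.png",np.hstack([a,b]))
print("side tip target",(proj("side",tip(.15))-[180,150])*2,"edge",(proj("side",world(p,edge(.15)))-[180,150])*2,"wrist edge",proj("wrist",world(p,edge(.15)))*.625,"wrist piv",proj("wrist",piv)*.625)
```

```text
1.1 [0.56786837 0.01605734 0.12928037] [-0.35  0.7   1.58  0.68  1.37 -0.83] -1.790502582944168e-05 [0.9 0.3 1.5]
rot err deg [ 0.02124763 -0.0746114   0.04010373]
side tip target [[225.7576633  192.22324364]] edge [[227.78149986 180.28909777]] wrist edge [[199.42052905 136.7010637 ]] wrist piv [[199.65516129  79.06445838]]
```

View pics/pre.png

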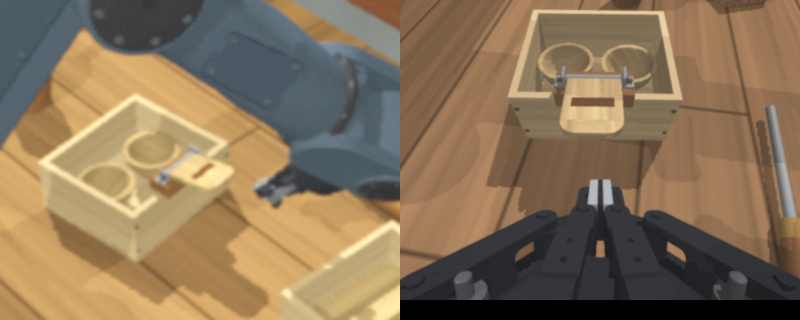

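The side crop shows the tip just right of the free edge. The edge is at (230,180), about where predicted. In the wrist view the plate centre is at column 592–594 and the fingers at 600, so I'll shift about 6 mm to tool −y.

Run:
```python
from h import *
pre=tip(.15)-.06*tz-.018*tx
for d in [9,15,22,30,38,44,50,58,66,74,82,90,98,106,114,122,130,138,146,154,162,170,176,180]:
    print(d,(Rt.T@(tip(np.radians(d))-pre)/.5).round(3), tip(np.radians(d)).round(3))
```

```text
9 [ 0.037 -0.     0.119] [0.558 0.071 0.099]
15 [ 0.051 -0.     0.109] [0.558 0.072 0.107]
22 [ 0.068 -0.     0.099] [0.558 0.075 0.117]
30 [ 0.09  -0.     0.091] [0.557 0.079 0.127]
38 [ 0.112 -0.     0.085] [0.556 0.085 0.137]
44 [ 0.129 -0.     0.083] [0.555 0.09  0.144]
50 [0.143 0.    0.081] [0.554 0.094 0.15 ]
58 [ 0.162 -0.     0.08 ] [0.553 0.101 0.157]
66 [0.182 0.    0.082] [0.552 0.108 0.163]
74 [0.201 0.    0.086] [0.551 0.116 0.168]
82 [0.22  0.    0.094] [0.549 0.126 0.172]
90 [ 0.237 -0.     0.105] [0.548 0.135 0.174]
98 [ 0.253 -0.     0.118] [0.546 0.146 0.175]
106 [0.266 0.    0.134] [0.545 0.156 0.175]
114 [ 0.277 -0.     0.152] [0.543 0.166 0.172]
122 [ 0.286 -0.     0.171] [0.541 0.176 0.168]
130 [ 0.29  -0.     0.192] [0.54  0.184 0.162]
138 [0.292 0.    0.211] [0.539 0.192 0.156]
146 [ 0.292 -0.     0.226] [0.538 0.197 0.151]
154 [ 0.29  -0.     0.241] [0.537 0.201 0.145]
162 [ 0.286 -0.     0.256] [0.537 0.205 0.138]
170 [ 0.28  -0.     0.271] [0.536 0.208 0.131]
176 [0.275 0.    0.282] [0.536 0.21  0.125]
180 [ 0.27  -0.     0.289] [0.536 0.211 0.121]
```

>>> {"api": "step_arm", "payload": {"delta_rot": [[0,0,0],[0,0,0],[0,0,0],[0,0,0]], "offset": [[0,-0.012,0.04],[0,-0.012,0.08],[0,-0.012,0.12],[0,-0.012,0.12]], "claw": [-1,-1,-1,-1]}}

```text
t: 1.7
eef_pos: [0.5541, 0.0582, 0.0851]
tool_rot: [0.599, 0.703, 0.248, -0.293]
force: [0.6, 0.1, 0.9]
gripper_width: 0.0003
grip_force: 0.0
```

Run:
```python
from h import *
s=sense();print(s['t'],s['eef_pos'],s['force'].round(1))
a=cams.read_camera("side")[180:280,230:350,::-1];b=cams.read_camera("wrist")[:,:,::-1]
a=cv2.resize(a,(400,333),interpolation=cv2.INTER_CUBIC);b=cv2.resize(b,(400,300));b=cv2.copyMakeBorder(b,0,33,0,0,0)
cv2.imwrite("pics/under.png",np.hstack([a,b]))
```

```text
1.7 [0.55414887 0.05823248 0.08508615] [0.6 0.1 0.9]
```

View pics/under.png

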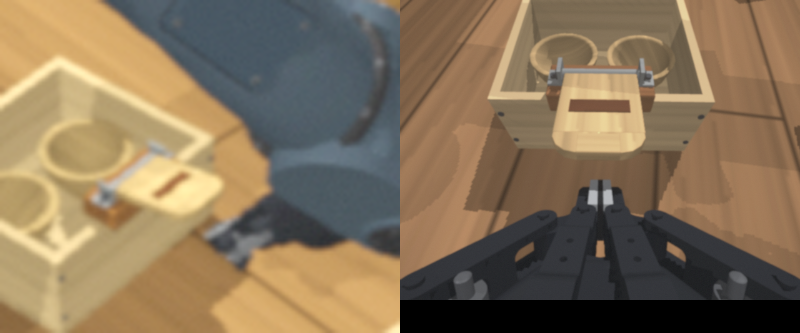

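The tip is just under the free edge and centred (column 600). I'll start lifting.

>>> {"api": "step_arm", "payload": {"delta_rot": [[0,0,0],[0,0,0],[0,0,0],[0,0,0],[0,0,0],[0,0,0],[0,0,0],[0,0,0]], "offset": [[0.018,0,0],[0.037,0,-0.001],[0.051,0,-0.011],[0.068,0,-0.021],[0.09,0,-0.029],[0.112,0,-0.035],[0.129,0,-0.037],[0.129,0,-0.037]], "claw": [-1,-1,-1,-1,-1,-1,-1,-1]}}

```text
t: 2.8
eef_pos: [0.5497, 0.0895, 0.1452]
tool_rot: [0.599, 0.703, 0.249, -0.292]
force: [-0.3, 0.2, -0.1]
gripper_width: -0.0
grip_force: 0.0
```

Run:
```python
from h import *
s=sense();print(s['t'],s['eef_pos'],s['force'].round(1))
a=cams.read_camera("side")[180:280,230:350,::-1];b=cams.read_camera("wrist")[:,:,::-1]
a=cv2.resize(a,(400,333),interpolation=cv2.INTER_CUBIC);b=cv2.resize(b,(400,300));b=cv2.copyMakeBorder(b,0,33,0,0,0)
cv2.imwrite("pics/l45.png",np.hstack([a,b]))
```

```text
2.8 [0.54969126 0.08949502 0.1452125 ] [-0.3  0.2 -0.1]
```

View pics/l45.png

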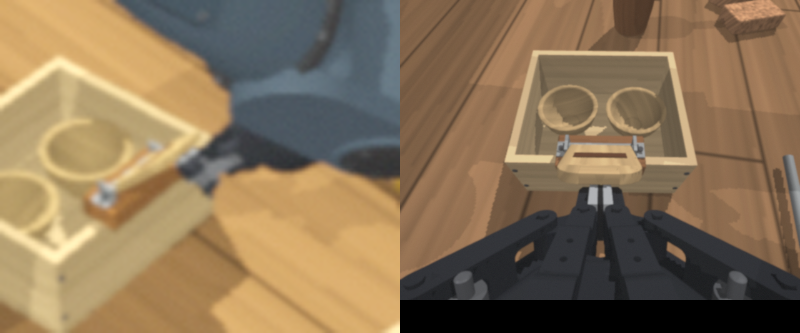

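The plate has risen to about 40° with the fingertips behind it. I'll continue over the top.

>>> {"api": "step_arm", "payload": {"delta_rot": [[0,0,0],[0,0,0],[0,0,0],[0,0,0],[0,0,0],[0,0,0],[0,0,0],[0,0,0],[0,0,0],[0,0,0],[0,0,0],[0,0,0]], "offset": [[0.014,0,-0.002],[0.033,0,-0.003],[0.053,0,-0.001],[0.072,0,0.003],[0.091,0,0.011],[0.108,0,0.022],[0.124,0,0.035],[0.137,0,0.051],[0.148,0,0.069],[0.157,0,0.088],[0.161,0,0.109],[0.161,0,0.109]], "claw": [-1,-1,-1,-1,-1,-1,-1,-1,-1,-1,-1,-1]}}

```text
t: 4.4
eef_pos: [0.5341, 0.1839, 0.1627]
tool_rot: [0.599, 0.703, 0.248, -0.292]
force: [-0.4, 0.6, 0.6]
gripper_width: -0.0002
grip_force: 0.0
```

Run:
```python
from h import *
s=sense();print(s['t'],s['eef_pos'],s['force'].round(1))
a=cams.read_camera("scene")[180:290,330:452,::-1];b=cams.read_camera("wrist")[:,:,::-1]
a=cv2.resize(a,(400,361),interpolation=cv2.INTER_CUBIC);b=cv2.resize(b,(400,300));b=cv2.copyMakeBorder(b,0,61,0,0,0)
cv2.imwrite("pics/l130.png",np.hstack([a,b]))
```

```text
4.4 [0.53406835 0.1839065  0.16266795] [-0.4  0.6  0.6]
```

View pics/l130.png

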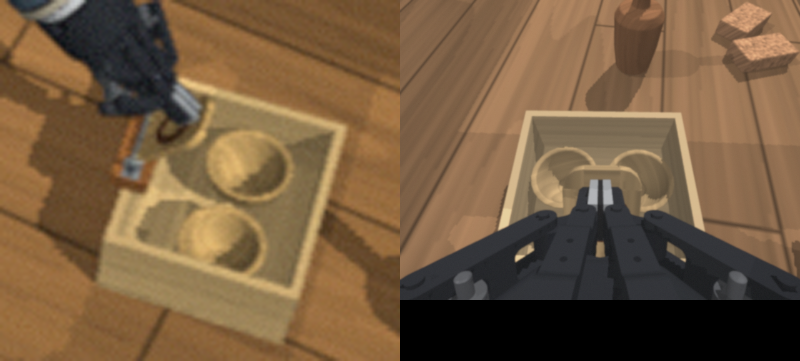

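The scene view shows the ring face up at (185,125) with the fingertips on it, so the plate is past upright. Next I'll press it down.

>>> {"api": "step_arm", "payload": {"delta_rot": [[0,0,0],[0,0,0],[0,0,0],[0,0,0],[0,0,0],[0,0,0],[0,0,0],[0,0,0]], "offset": [[0.002,0,0.019],[0.002,0,0.034],[0,0,0.049],[-0.004,0,0.064],[-0.01,0,0.079],[-0.015,0,0.09],[-0.018,0,0.095],[-0.018,0,0.095]], "claw": [-1,-1,-1,-1,-1,-1,-1,-1]}}

```text
t: 5.5
eef_pos: [0.5301, 0.2102, 0.1232]
tool_rot: [0.599, 0.703, 0.249, -0.292]
force: [-0.8, 0.8, -0.2]
gripper_width: 0.0002
grip_force: 0.0
```

>>> {"api": "step_arm", "payload": {"delta_rot": [[0,0,0],[0,0,0],[0,0,0]], "offset": [[-0.003,0,0.003],[-0.005,0,0.005],[-0.005,0,0.005]], "claw": [-1,-1,-1]}}

```text
t: 5.88
eef_pos: [0.5302, 0.2102, 0.1197]
tool_rot: [0.599, 0.703, 0.249, -0.292]
force: [-0.3, -0.2, 0.1]
gripper_width: 0.0001
grip_force: 0.0
```

>>> {"api": "step_arm", "payload": {"delta_rot": [[0,0,0],[0,0,0]], "offset": [[-0.003,0,0.003],[-0.003,0,0.003]], "claw": [-1,-1]}}

```text
t: 6.12
eef_pos: [0.5304, 0.2103, 0.1188]
tool_rot: [0.599, 0.703, 0.249, -0.292]
force: [-2.5, -3.3, 11.6]
gripper_width: -0.0
grip_force: 5.8
```

A force of 11.6 N upward means the plate is on its stop. I'll retreat along the tool axis and check.

>>> {"api": "step_arm", "payload": {"delta_rot": [[0,0,0],[0,0,0],[0,0,0],[0,0,0],[0,0,0],[0,0,0]], "offset": [[0.01,0,-0.01],[0.02,0,-0.06],[0.02,0,-0.14],[0.02,0,-0.22],[0.02,0,-0.3],[0.02,0,-0.3]], "claw": [-1,-1,-1,-1,-1,-1]}}

```text
t: 6.88
eef_pos: [0.5471, 0.1108, 0.2323]
tool_rot: [0.599, 0.703, 0.25, -0.29]
force: [0.0, 0.2, -0.8]
gripper_width: -0.0001
grip_force: 0.0
```

Run:
```python
from h import *
s=sense();print(s['t'],s['eef_pos'],s['force'].round(1))
a=cams.read_camera("scene")[150:290,170:452,::-1];b=cams.read_camera("wrist")[:,:,::-1]
a=cv2.resize(a,(480,238),interpolation=cv2.INTER_CUBIC);b=cv2.resize(b,(320,240))[:238]
cv2.imwrite("pics/end.png",np.hstack([a,b]))
for t in(2.9,3.0,3.14): print(t,proj("wrist",world(p,edge(t)))*.5+[480,0])
```

```text
6.875 [0.54713916 0.11084063 0.23234322] [ 0.   0.2 -0.8]
2.9 [[643.81961573 109.41188773]]
3.0 [[643.72602997 111.26605942]]
3.14 [[643.60773607 114.41928055]]
```

View pics/end.png

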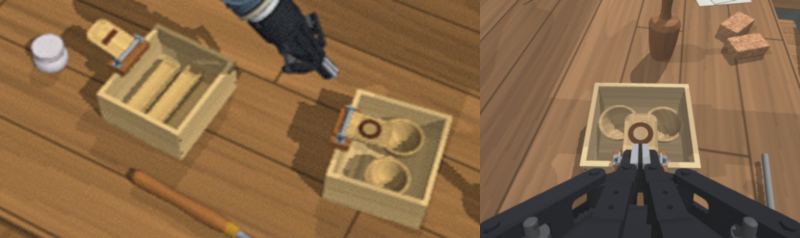

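The ring face is up and the plate lies over the box, with the free edge near wrist row 113 where 114 is predicted for level. The other marker, the gouge and the tin look unchanged, and the arm is clear.

```bash
python3 -c "from bench import finish_job; print(finish_job())"
```

```text
the job is handed in; nothing more can be done
None
```

The bowl box's marker was pushed over onto its stop and looks flat over the box, ringed face up; the other marker and loose items look unmoved, the arm is clear, and the job is handed in (no verdict was returned).

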